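Collect the amber samples in the caddy by cap colour

ROBOT

A 6-joint arm with a two-finger parallel gripper is mounted at the origin on the work surface. World frame = base frame: x ahead of the robot, y to its left, z up, the work surface at z = 0. Lengths are in mm, angles in rad, forces in N, time in s.
With the tool pointing down it reaches from about 350 to 775 mm from the base axis. Payload 7.3 kg.
Tool frame: the origin (TCP) lies at the very end of the fingers, on their centre line; the grasp point (between the pads) lies 19 mm behind it; z points along the fingers, y is the line along which they close (so a half turn about z gives the same grasp; the last joint's range is limited). The gripper opens to 92 mm and grips with 3 to 60 N. Pads are 19 mm wide; open, the fingers measure 130 mm over their backs; the gripper's body (75 mm by 190 mm) begins 47 mm behind the grasp point.
Start: joints at [-1.299, 0.342, 1.524, -0, 1.275, -0.146], TCP at [213.043, -479.852, 226.741] pointing down, gripper open.
Joint ranges: [-2.53, 2.53], [-0.77, 2.02], [0.04, 2.7], [-1, 4.14], [0.28, 2.66], [-3.11, 3.11]. Speed limits (rad/s): [2.57, 2.57, 3.14, 3.14, 3.14, 3.14].

INTERFACE

Orientations are given as [roll, pitch, yaw] about the fixed x, y, z axes, in that order (R = Rz(yaw) Ry(pitch) Rx(roll)).
In Python, from plant import get_obs, vision, workorder gives the robot as it stands.
- The arm moves only by the shell command python3 -m pendant 'ROWS' [OPENING]. ROWS is a JSON object of lists of equal length, an entry for each row: "dp": the shift along the tool's x, y, z in m, a list of three; "rotation": the turn, a rotation vector about the tool's x, y, z in rad, a list of three. A call has 1 to 8 rows; each row is the pose to reach, as a shift and turn from the pose commanded when the call began, along the tool's axes at that moment; what a row does not reach only later rows make up. A row lasts 1/8 s, in which the tool goes at most 62.5 mm and 10.7 degrees, less where a joint would pass 70% of its speed; a pose out of reach is approached as far as the arm can. A call with a gripper value outside its range is refused whole. OPENING is the finger opening in m, from 0 to 0.0918, set as the call begins (- or left out, the last holds). The fingers move at their own pace and stop on an object; the grip force is fixed at half the most. Time passes only in rows, so rows that repeat a pose let the fingers close. It gives the time, the measured TCP pose, the force, the opening and the grip force at its end, in the units of the state.
- get_obs(): the state, without advancing time (a new reading comes with each control period).
- vision.capture(name): name is "scene" or "top" or "wrist"; returns a dict with "pixels" (384x512x3 uint8, red, green, blue), "vfov" (degrees; the focal length in pixels is half the picture's height over the tangent of half this angle, whatever the lens; pixels are square), "cx", "cy" (the principal point, pixels), "pose" (4x4, takes a point from camera to world coordinates); the wrist camera has in their place "T_tool_cam" (4x4, takes a point from camera to tool coordinates, whose origin is the TCP and whose axes are the flange's). Camera axes: x right, y up, looking along -z (the intrinsics and any distortion apply to the point x, -y, -z); pixel columns grow to the right and rows downward; lengths in mm; the calibration is good to about 2 mm. A picture is of the moment at which its call begins: read the wrist's pose just before it. There is no depth.
- workorder.close_job(): hands the job in; it is judged then, once.
The state is a dict: "time": time; "joint_positions": joint angles; "dq": joint speeds; "tau": joint torques, N m; "tool_pos": TCP position; "tcp_rot": TCP orientation; "contact_force": force on the tool from outside, world axes, zero at the start; "moment": the same for the moment, N m; "grip_width": finger opening in mm; "finger_force": force on a finger pad.
Only numpy, scipy, OpenCV 4.12 (cv2) and the standard library are available. Lean on these libraries where they do the work, as an engineer would, in place of code of your own. Each camera call takes 0.05 s, during which the arm holds its last target. There are 200 camera calls.

TASK

Gather the four brown amber-glass sample bottles from around the bench into the grey caddy, each standing upright and fully down in the nest whose colour matches its cap. They are glass, so set each one down gently rather than dropping it. The white bottles with the same caps are not samples: leave them where they stand.

Things in the scene. Friction and masses are not known exactly. Their poses are not given: they have to be found in the camera images.
- amber_blue: Dark brown (amber glass) sample bottle with a blue cap: 46 mm diameter body up to 50 mm, then a shoulder to a screw cap 31 mm across whose top is at 77 mm; pale paper label band round the body; rigid, about 120 g, stands upright on the table. Origin: centre of its underside, z up (round, yaw is meaningless). Grip it by the body, about 40 mm above its underside.
- amber_red: Dark brown (amber glass) sample bottle with a red cap: same shape, size, weight and origin as amber_blue.
- amber_yellow: Dark brown (amber glass) sample bottle with a yellow cap: same shape, size, weight and origin as amber_blue.
- amber_green: Dark brown (amber glass) sample bottle with a green cap: same shape, size, weight and origin as amber_blue.
- nest_blue: Blue round nest for the bottle with the blue cap: a fixed shallow cup, 70 mm outside and 62 mm inside diameter, rim 12 mm and inner floor 4 mm above its underside. Origin: centre of its underside, 4 mm above the table; z up, y along the row of nests.
- nest_red: Red round nest for the bottle with the red cap: same shape, origin and axes as nest_blue. The four nests stand in one straight row, 75 mm apart; their order varies.
- nest_yellow: Yellow round nest for the bottle with the yellow cap: same shape, origin and axes as nest_blue. The row stands in a fixed grey caddy, 86 x 328 mm, walls 20 mm high above the table, with a low steel handle at each end.
- nest_green: Green round nest for the bottle with the green cap: same shape, origin and axes as nest_blue. Fingers that open across the row (along nest x) have the most room.
- white_blue: Look-alike that stays where it is: white plastic bottle with a blue cap, same shape, size and origin as amber_blue.
- white_red: Look-alike that stays where it is: white plastic bottle with a red cap, same shape, size and origin as amber_blue.
Not all that is in view belongs to the job. Of the things that look like the nest_red, the larger one is meant.

How it is judged (in metres and radians):
At the end, for the whole second after the job is handed in: Each amber bottle stands in the nest of its cap's colour: within 12 mm of the nest's centre, its underside on the nest floor (less than 8 mm above the nest's underside), within 0.1 rad of upright, released and at rest; both white bottles are within 20 mm of where they stood at the start (horizontal distance between amber_blue and nest_blue below 0.012 m and z of amber_blue in the frame of nest_blue between 0 and 0.008 m and angle between each of amber_blue, amber_red, amber_yellow, amber_green's own z axis and vertical below 0.1 rad and linear speed of each of amber_blue, amber_red, amber_yellow, amber_green below 0.02 m/s and angular speed of each of amber_blue, amber_red, amber_yellow, amber_green below 0.2 rad/s and horizontal distance between amber_red and nest_red below 0.012 m and z of amber_red in the frame of nest_red between 0 and 0.008 m and horizontal distance between amber_yellow and nest_yellow below 0.012 m and z of amber_yellow in the frame of nest_yellow between 0 and 0.008 m and horizontal distance between amber_green and nest_green below 0.012 m and z of amber_green in the frame of nest_green between 0 and 0.008 m and distance of each of white_blue, white_red from where it was at the start of the episode below 0.02 m); the robot touches nothing.
It fails at once if a white bottle is moved more than 20 mm from where it stood (distance of any of white_blue, white_red from where it was at the start of the episode above 0.02 m).
It fails at once if an amber bottle is dropped (falls free of the fingers at over 0.55 m/s, a fall of more than about 15 mm) ((contact force between amber_blue and the fingers below 0.1 N and linear speed of amber_blue above 0.55 m/s) or (contact force between amber_red and the fingers below 0.1 N and linear speed of amber_red above 0.55 m/s) or (contact force between amber_yellow and the fingers below 0.1 N and linear speed of amber_yellow above 0.55 m/s) or (contact force between amber_green and the fingers below 0.1 N and linear speed of amber_green above 0.55 m/s)).
It also fails if it takes over 104 s, if anything falls off the work surface, if the arm or the gripper's body presses on something with over 40 N, if the wrist force passes 120 N, or if a joint passes its speed limit or range.

## Working session

There is one attempt and no reset: what is moved stays moved. The work goes in short steps, Python scripts to look and compute and a shell command to move; the robot and the scene stay as the last step left them, time stands still between calls to the robot, and variables do not carry over. Pictures are saved under pics/ and viewed, at most 14 in all, crops included, and the job is handed in when it is done.

```bash
ls; mkdir -p pics
python3 - <<'E'
from plant import get_obs, vision
import cv2,numpy as np
print(get_obs())
for n in("scene","top"):
    c=vision.capture(n); cv2.imwrite(f"pics/{n}0.png",cv2.resize(c["pixels"][:,:,::-1],(800,600),interpolation=cv2.INTER_CUBIC))
    np.save(f"{n}0.npy",c,allow_pickle=True); print({k:v for k,v in c.items() if k!="pixels"})
c=vision.capture("wrist");print({k:v for k,v in c.items() if k!="pixels"})
E
```

```text
pics
{'time': 0.0, 'joint_positions': array([-1.29901394e+00,  3.42718316e-01,  1.52502422e+00, -1.60699636e-05,
        1.27537369e+00, -1.46003553e-01]), 'dq': array([ 0.0023847 , -0.0021161 ,  0.00089136, -0.000509  , -0.00139929,
        0.0008354 ]), 'tau': array([-8.25728580e-05, -4.31234765e+01, -2.44218689e+01,  7.18226214e-02,
        5.60300646e-02, -9.04398416e-05]), 'tool_pos': array([ 212.91691102, -479.44504698,  226.0447267 ]), 'tcp_rot': array([-3.14008305e+00, -2.06455042e-04,  4.17790479e-01]), 'contact_force': array([ 0.08511188, -0.70792578,  0.4886496 ]), 'moment': array([ 0.03979191, -0.02472929,  0.01082821]), 'finger_force': 0.0, 'grip_width': 91.76303994947486}
{'vfov': 54.948476046529436, 'cx': 254.8938947929233, 'cy': 193.14962749262864, 'pose': array([[ 7.81194379e-01, -4.33508636e-01,  4.49227788e-01,
         9.96056234e+02],
       [ 6.24269053e-01,  5.36862246e-01, -5.67509540e-01,
        -5.34971070e+02],
       [ 4.84684804e-03,  7.23774268e-01,  6.90019794e-01,
         6.89081005e+02],
       [ 0.00000000e+00,  0.00000000e+00,  0.00000000e+00,
   
[... 187 characters left out ...]
02e+02],
       [-9.99962027e-01,  8.27383029e-03, -2.73638597e-03,
        -1.37376202e+00],
       [-1.92387449e-03,  9.66620803e-02,  9.95315398e-01,
         9.80468891e+02],
       [ 0.00000000e+00,  0.00000000e+00,  0.00000000e+00,
         1.00000000e+00]])}
{'vfov': 67.75264700527572, 'cx': 257.1966109093856, 'cy': 193.89608196967222, 'T_tool_cam': array([[ 3.61625681e-04,  9.54677085e-01,  2.97643297e-01,
         8.15434269e+01],
       [ 9.99999654e-01, -5.68188024e-04,  6.07473890e-04,
         1.50723948e-01],
       [ 7.49058759e-04,  2.97642974e-01, -9.54676960e-01,
        -1.58736596e+02],
       [ 0.00000000e+00,  0.00000000e+00,  0.00000000e+00,
         1.00000000e+00]])}
```

View pics/top0.png

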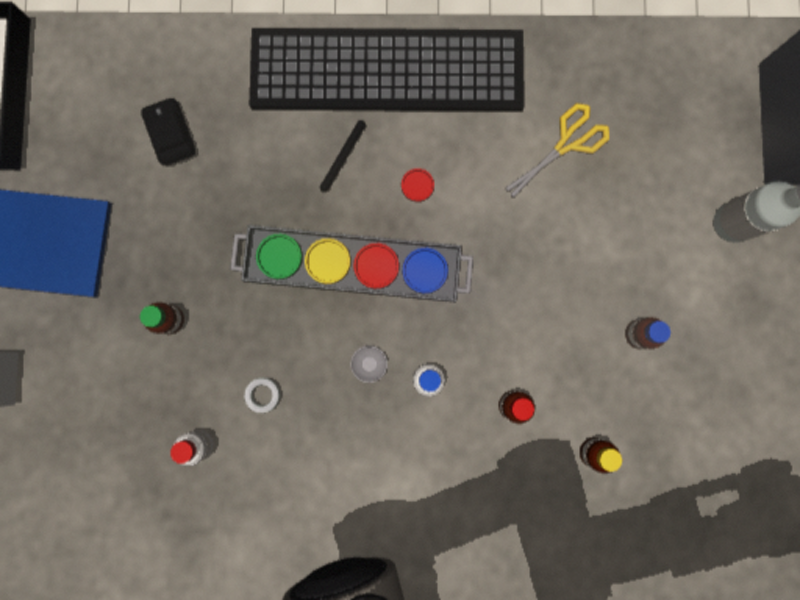

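View pics/scene0.png

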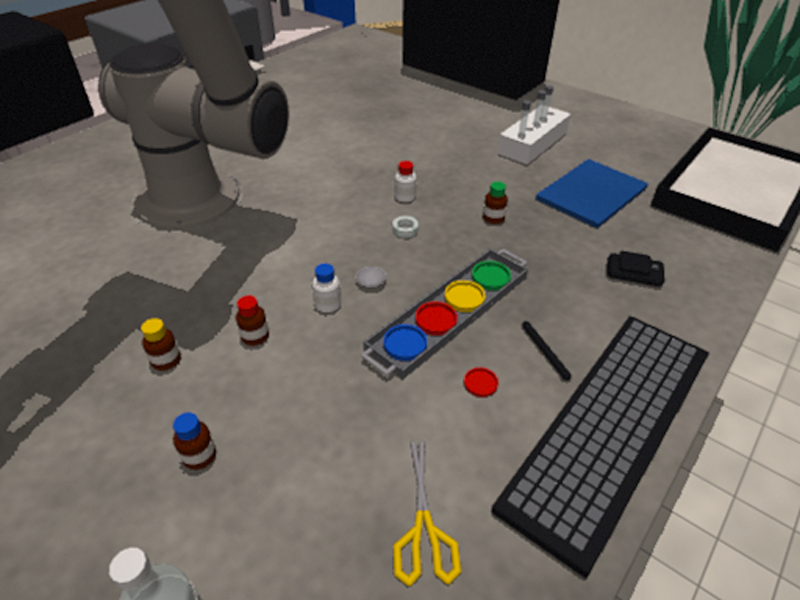

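Top view (800x600 pixels): the nests are green (280,257), yellow (328,261), red (377,266) and blue (426,271). Amber bottles are green (152,317), red (520,408), yellow (608,459) and blue (657,332). White bottles are blue-cap (430,380) and red-cap (183,452).

There are two candidates for nest_red: the cup at (377,266) and the lone disc at (418,185). The cup is larger and sits in the caddy row, so it fits. I'll measure both and check a crop.

```bash
cat > h.py <<'E'
import numpy as np, cv2
from scipy.spatial.transform import Rotation as Ro
HUE={'red':[(0,8),(172,180)],'yellow':[(20,34)],'green':[(50,85)],'blue':[(100,125)]}
def blobs(px,col,mn=40):
    h=cv2.cvtColor(px,cv2.COLOR_RGB2HSV); m=0
    for a,b in HUE[col]: m=m|cv2.inRange(h,(a,140,70),(b,255,255))
    m=cv2.morphologyEx(m,cv2.MORPH_OPEN,np.ones((2,2)))
    n,l,s,c=cv2.connectedComponentsWithStats(m)
    return [(c[i],s[i,4],s[i,2:4]) for i in range(1,n) if s[i,4]>=mn]
def ray(c,uv,pose=None):
    P=c['pose'] if pose is None else pose
    f=c['pixels'].shape[0]/2/np.tan(np.radians(c['vfov']/2))
    d=np.array([(uv[0]-c['cx'])/f,-(uv[1]-c['cy'])/f,-1.])
    return P[:3,3],P[:3,:3]@d
def plane(c,uv,z,pose=None):
    o,d=ray(c,uv,pose); return (o+d*(z-o[2])/d[2])[:2]
def tri(r1,r2):
    A=0;b=0;P=[]
    for o,d in(r1,r2):
        d=d/np.linalg.norm(d);M=np.eye(3)-np.outer(d,d);A=A+M;b=b+M@o;P.append((o,M))
    x=np.linalg.solve(A,b); return x,max(np.linalg.norm(M@(x-o)) for o,M in P)
def wpose(c,obs):
    T=np.eye(4);T[:3,:3]=Ro.from_euler('xyz',obs['tcp_rot']).as_matrix();T[:3,3]=obs['tool_pos'];return T@c['T_tool_cam']
E
python3 - <<'E'
from h import *
t=np.load('top0.npy',allow_pickle=True).item();s=np.load('scene0.npy',allow_pickle=True).item()
np.set_printoptions(precision=1,suppress=True)
for col in HUE:
    S=blobs(s['pixels'],col)
    for c,a,w in blobs(t['pixels'],col):
        print(col,c,a,w,'z66',plane(t,c,66),'z12',plane(t,c,12))
        for c2,a2,w2 in S:
            x,e=tri(ray(t,c),ray(s,c2))
            if e<8 and -20<x[2]<120: print('    scene',c2,a2,'->',x,'err %.1f'%e)
cv2.imwrite('pics/crop1.png',cv2.resize(t['pixels'][100:200,140:310,::-1],(800,470),interpolation=cv2.INTER_CUBIC))
E
```

```text
red [267.9 118.9] 345 [21 21] z66 [737.1 -30.3] z12 [752.1 -32. ]
    scene [308.4 245. ] 330 -> [756.2 -31.1   3. ] err 1.9
red [241.4 170.6] 655 [29 29] z66 [617.4  28.9] z12 [625.3  30.6]
    scene [279.6 204. ] 461 -> [627.1  31.8   8.5] err 1.7
red [335.  262.6] 193 [15 16] z66 [ 414.1 -180.1] z12 [ 410.1 -190.7]
    scene [159.2 196.5] 155 -> [ 415.7 -178.4   65.9] err 2.3
red [117.1 290. ] 163 [15 15] z66 [350.6 298.7] z12 [342.9 316.4]
    scene [260.1 107.8] 73 -> [351.7 300.4  64.6] err 1.8
yellow [371.9  84.8] 467 [34 33] z66 [ 819.1 -269.2] z12 [ 839.  -285.1]
    scene [273.3 353.6] 920 -> [ 843.4 -286.6    3.3] err 1.5
yellow [210.2 167.6] 661 [29 29] z66 [623.6  99.3] z12 [631.9 105.2]
    scene [298.2 189.7] 425 -> [634.1 106.9   8.7] err 2.1
yellow [390.8 294.8] 186 [16 15] z66 [ 345.6 -301.4] z12 [ 337.5 -319.1]
    scene [ 98.8 211.6] 192 -> [ 346.8 -299.6   67. ] err 1.7
green [179.2 165.4] 573 [28 27] z66 [628.1 169.6] z12 [636.7 179.7]
    scene [315.  176.6] 354 -> [639.7 182.3   7.1] err 2.8
green [ 97.3 203. ] 136 [13 13] z66 [541.5 350.7] z12 [545.  371.5]
    scene [319.3 121.6] 65 -> [542.9 352.6  63.8] err 1.6
blue [ 32.4 155.7] 4022 [70 67] z66 [647.6 502.8] z12 [657.4 532.6]
    scene [380. 123.] 1542 -> [663.8 537.7  12.9] err 7.8
blue [272.7 173.6] 630 [28 28] z66 [611.1 -41.9] z12 [618.7 -44.3]
    scene [259.6 219.5] 511 -> [620.4 -43.3   8.9] err 1.6
blue [422.6 213. ] 133 [13 13] z66 [ 525.2 -376.7] z12 [ 527.7 -398.9]
    scene [119.9 273.5] 227 -> [ 526.3 -373.8   68.7] err 2.1
blue [275.8 244.2] 132 [13 13] z66 [453.4 -49.4] z12 [451.7 -52.2]
    scene [208.3 175.2] 114 -> [454.9 -47.9  67.3] err 2.0
```

View pics/crop1.png

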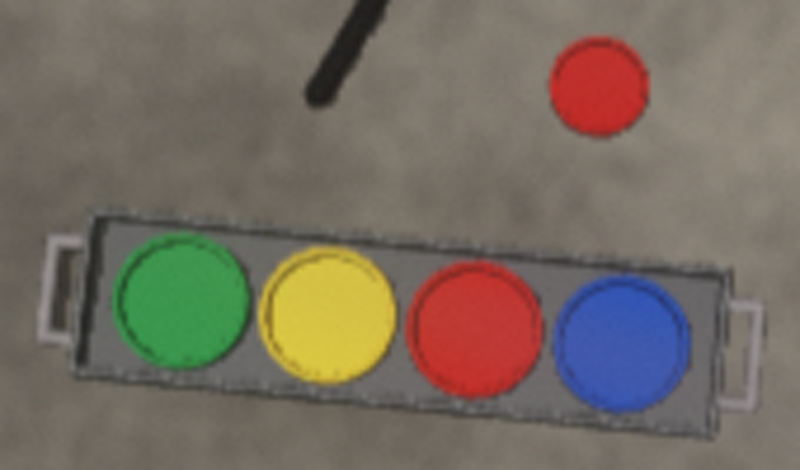

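The crop shows the caddy's red cup at (475,330) clearly larger than the lone red disc at (600,87), so the cup in the caddy is nest_red. I'll keep one tool yaw of about 1.488 throughout, with the fingers across the row, so I turn the tool first.

```bash
python3 -m pendant '{"dp":[[0,0,0],[0,0,0],[0,0,0],[0,0,0],[0,0,0],[0,0,0],[0,0,0],[0,0,0]],"rotation":[[0,0,-0.15],[0,0,-0.3],[0,0,-0.45],[0,0,-0.6],[0,0,-0.75],[0,0,-0.9],[0,0,-1.07],[0,0,-1.07]]}' 0.0918
cat > go.py <<'E'
import sys
from h import *
from plant import get_obs
T=dict(bb=(526,-375),br=(415,-179.5),by=(346.2,-300.5),bg=(542.2,351.7),nb=(620,-43.8),nr=(626.6,31.2),ny=(633.2,106.0),ng=(639,180.9))
def delta(name,z,o=None):
    o=o or get_obs();R=Ro.from_euler('xyz',o['tcp_rot']).as_matrix()
    return R.T@(np.array([*T[name],z])-o['tool_pos'])/1000
if __name__=='__main__':
    o=get_obs();print('t',o['time'],o['tool_pos'].round(1),o['tcp_rot'].round(4),o['grip_width'])
    for n in sys.argv[2:]: print(n,delta(n,float(sys.argv[1]),o).round(4))
E
python3 go.py 130 bb by
```

```text
time: 1.15
tool_pos: [213.0, -479.7, 226.5]
tcp_rot: [-3.141, -0.0, 1.486]
contact_force: [-0.6, 0.5, 0.8]
grip_width: 91.8
finger_force: 0.0
t 1.15 [ 213.  -479.7  226.5] [-3.1414e+00 -5.0000e-04  1.4862e+00] 91.77381424198818
bb [0.1307 0.3031 0.0965]
by [0.1898 0.1176 0.0966]
```

```bash
python3 -m pendant '{"dp":[[0.02,0.05,0.01],[0.045,0.1,0.02],[0.065,0.15,0.03],[0.085,0.2,0.04],[0.11,0.25,0.05],[0.131,0.303,0.06],[0.131,0.303,0.08],[0.131,0.303,0.08]],"rotation":[[0,0,0],[0,0,0],[0,0,0],[0,0,0],[0,0,0],[0,0,0],[0,0,0],[0,0,0]]}'
python3 - <<'E'
from h import *
from plant import get_obs,vision
o=get_obs();c=vision.capture('wrist');P=wpose(c,o)
print(o['tool_pos'])
for b in blobs(c['pixels'],'blue'): print(b, plane(c,b[0],70,P),plane(c,b[0],77,P))
cv2.imwrite('pics/w1.png',c['pixels'][:,:,::-1])
E
python3 go.py 21 bb
```

```text
time: 2.15
tool_pos: [525.4, -373.2, 144.6]
tcp_rot: [-3.138, -0.003, 1.486]
contact_force: [-0.4, -0.1, 0.1]
grip_width: 92.0
finger_force: 0.0
[ 525.38022978 -373.19394236  144.5698779 ]
(array([258.90039062, 201.984375  ]), np.int32(1024), array([35, 37], dtype=int32)) [ 527.31689604 -371.99586365] [ 527.4979593  -369.62367147]
t 2.2 [ 525.4 -374.1  146. ] [-3.1398e+00 -1.1000e-03  1.4856e+00] 91.5603720967531
bb [-0.001   0.0009  0.125 ]
```

View pics/w1.png

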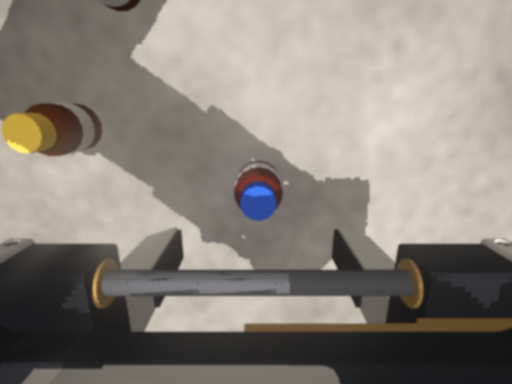

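The wrist view shows the blue cap of an amber bottle at (258,202), centred between the fingers and within about 2 mm of the estimate. I'll descend and grip.

```bash
python3 -m pendant '{"dp":[[-0.001,0.001,0.03],[-0.001,0.001,0.06],[-0.001,0.001,0.09],[-0.001,0.001,0.11],[-0.001,0.001,0.125],[-0.001,0.001,0.125]],"rotation":[[0,0,0],[0,0,0],[0,0,0],[0,0,0],[0,0,0],[0,0,0]]}'
python3 -m pendant '{"dp":[[0,0,0],[0,0,0],[0,0,0],[0,0,0],[0,0,0],[0,0,0],[0,0,0],[0,0,0]],"rotation":[[0,0,0],[0,0,0],[0,0,0],[0,0,0],[0,0,0],[0,0,0],[0,0,0],[0,0,0]]}' 0.03
python3 go.py 135 nb
```

```text
time: 2.95
tool_pos: [526.2, -375.7, 21.4]
tcp_rot: [-3.141, -0.001, 1.486]
contact_force: [-0.4, 0.2, 1.0]
grip_width: 91.5
finger_force: 0.0
time: 3.95
tool_pos: [526.7, -375.5, 21.8]
tcp_rot: [-3.141, 0.0, 1.488]
contact_force: [-0.8, 0.4, 2.2]
grip_width: 45.4
finger_force: 30.0
t 3.95 [ 526.7 -375.5   21.8] [-3.1415  0.      1.4878] 45.430537374500126
nb [ 0.3383  0.0654 -0.1132]
```

```bash
python3 -m pendant '{"dp":[[0,0,-0.03],[0,0,-0.07],[0.03,0.005,-0.113],[0.08,0.015,-0.113],[0.13,0.025,-0.113],[0.18,0.035,-0.113],[0.23,0.045,-0.113],[0.28,0.055,-0.113]],"rotation":[[0,0,0],[0,0,0],[0,0,0],[0,0,0],[0,0,0],[0,0,0],[0,0,0],[0,0,0]]}'
python3 -m pendant '{"dp":[[0.035,0.007,0],[0.058,0.01,0],[0.058,0.01,0],[0.058,0.01,0]],"rotation":[[0,0,0],[0,0,0],[0,0,0],[0,0,0]]}'
python3 go.py 30 nb
python3 - <<'E'
from h import *
from plant import get_obs,vision
for n in('wrist','top'):
    o=get_obs();c=vision.capture(n);p=c['pixels']
    cv2.imwrite(f'pics/p1{n}.png',p[:,:,::-1])
    if n=='wrist':
        for k in('red','yellow'):
            for b in blobs(p,k,300): print(k,b[0],b[1],plane(c,b[0],10,wpose(c,o)))
E
```

```text
time: 4.95
tool_pos: [605.0, -99.4, 134.5]
tcp_rot: [-3.142, -0.0, 1.488]
contact_force: [-0.3, -0.1, -0.3]
grip_width: 45.3
finger_force: 30.0
time: 5.45
tool_pos: [619.4, -44.7, 134.5]
tcp_rot: [-3.141, 0.0, 1.488]
contact_force: [-0.9, -0.4, -0.9]
grip_width: 45.4
finger_force: 30.0
t 5.45 [619.4 -44.7 134.5] [-3.1412e+00  4.0000e-04  1.4876e+00] 45.40799771738868
nb [0.001  0.0006 0.1045]
red [259.0171332  106.77823359] 4144 [628.27092538  34.11382278]
red [390.63604418 161.17771084] 1992 [755.41134487 -28.73492412]
red [257.75138559 246.81076801] 1263 [ 614.96043623 -112.74262264]
```

View pics/p1wrist.png

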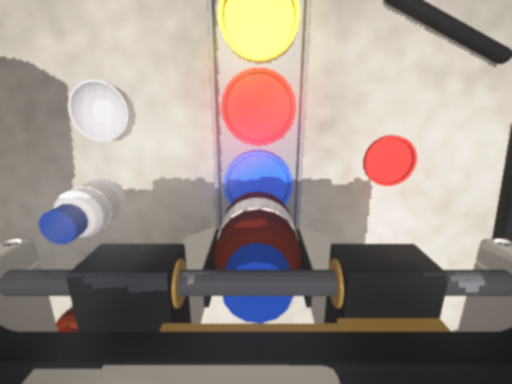

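The wrist view shows the bottle centred in column over the blue nest at (258,180), with the red nest at (259,107). The red nest reads about 1–2 mm further along than I had, so I'll fold that in and lower.

```bash
sed -i 's/nb=.*))/nb=(620.5,-42.5),nr=(627.3,32.6),ny=(634,107.3),ng=(639.9,182.2))/' go.py
python3 -m pendant '{"dp":[[0.002,0.001,0.03],[0.002,0.001,0.06],[0.002,0.001,0.085],[0.002,0.001,0.095],[0.002,0.001,0.1],[0.002,0.001,0.103],[0.002,0.001,0.104],[0.002,0.001,0.104]],"rotation":[[0,0,0],[0,0,0],[0,0,0],[0,0,0],[0,0,0],[0,0,0],[0,0,0],[0,0,0]]}'
```

```text
time: 6.55
tool_pos: [621.0, -42.2, 31.2]
tcp_rot: [3.141, 0.0, 1.488]
contact_force: [-0.0, -0.3, -1.4]
grip_width: 45.1
finger_force: 30.0
```

```bash
python3 -m pendant '{"dp":[[0,0,0.001],[0,0,0.001]],"rotation":[[0,0,0],[0,0,0]]}'
python3 -m pendant '{"dp":[[0,0,0.001],[0,0,0.001],[0,0,0.001],[0,0,0.001],[0,0,0.001],[0,0,0.001]],"rotation":[[0,0,0],[0,0,0],[0,0,0],[0,0,0],[0,0,0],[0,0,0]]}' 0.0918
python3 -m pendant '{"dp":[[0,0,-0.02],[0,0,-0.06],[0,0,-0.11],[0,0,-0.11]],"rotation":[[0,0,0],[0,0,0],[0,0,0],[0,0,0]]}'
python3 - <<'E'
from h import *
from plant import get_obs,vision
c=vision.capture('top')
for b in blobs(c['pixels'],'blue'): print(b[0],b[1],plane(c,b[0],74))
E
python3 go.py 135 br
```

```text
time: 6.8
tool_pos: [620.8, -42.1, 29.8]
tcp_rot: [3.141, 0.0, 1.488]
contact_force: [-0.1, -0.1, 0.2]
grip_width: 45.6
finger_force: 30.0
time: 7.55
tool_pos: [620.7, -42.2, 28.7]
tcp_rot: [3.142, 0.0, 1.488]
contact_force: [-0.5, -0.5, -0.3]
grip_width: 91.4
finger_force: 0.0
time: 8.05
tool_pos: [623.2, -42.6, 143.4]
tcp_rot: [3.133, 0.001, 1.488]
contact_force: [0.1, 0.6, -0.8]
grip_width: 91.8
finger_force: 0.0
[ 32.44284294 155.68240557] 4024 [646.16767088 498.31567494]
t 8.1 [621.8 -42.3 140.8] [3.1373e+00 6.0000e-04 1.4879e+00] 91.76928241757966
br [-0.1538 -0.1947  0.005 ]
```

```bash
python3 -m pendant '{"dp":[[-0.031,-0.039,0],[-0.062,-0.078,0],[-0.093,-0.117,0],[-0.124,-0.156,0],[-0.154,-0.195,0],[-0.154,-0.195,0]],"rotation":[[0,0,0],[0,0,0],[0,0,0],[0,0,0],[0,0,0],[0,0,0]]}'
python3 - <<'E'
from h import *
from plant import get_obs,vision
o=get_obs();c=vision.capture('wrist');P=wpose(c,o)
for b in blobs(c['pixels'],'red',300): print(b[0],b[1],plane(c,b[0],70,P))
c=vision.capture('top')
cv2.imwrite('pics/t2.png',cv2.resize(c['pixels'][120:300,140:380,::-1],(800,600),interpolation=cv2.INTER_CUBIC))
for b in blobs(c['pixels'],'blue'): print(b[0],b[1],plane(c,b[0],74))
E
python3 go.py 21 br
```

```text
time: 8.85
tool_pos: [410.7, -180.1, 137.6]
tcp_rot: [-3.138, -0.001, 1.484]
contact_force: [0.1, -0.4, -0.1]
grip_width: 91.7
finger_force: 0.0
[264.26959707 200.57655678] 1365 [ 417.4253133  -175.77573158]
[208.50765306 303.88265306] 392 [ 357.0093627  -273.59887704]
[ 32.42136646 155.68149068] 4025 [646.16935903 498.36409401]
[275.6        178.23809524] 210 [599.6104767  -47.98750055]
[272.29078014 168.56028369] 141 [621.36661512 -40.51471506]
[275.78625954 244.1221374 ] 131 [453.71991766 -48.87486946]
t 8.95 [ 413.3 -179.4  138.1] [-3.1408e+00 -7.0000e-04  1.4864e+00] 92.0240094033386
br [-0.      0.0017  0.1171]
```

View pics/t2.png

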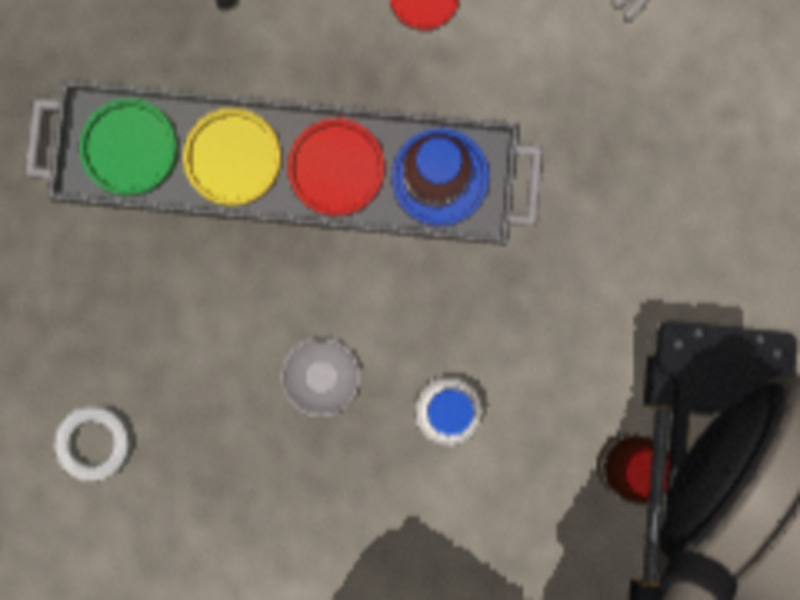

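The blue bottle stands upright in the blue nest, cap at (438,160). White_blue is untouched at (450,412), and the gripper is over the red amber bottle at (640,470). I'll grip the red one.

```bash
python3 -m pendant '{"dp":[[0.002,0.002,0.03],[0.002,0.002,0.06],[0.002,0.002,0.09],[0.002,0.002,0.11],[0.002,0.002,0.117],[0.002,0.002,0.117]],"rotation":[[0,0,0],[0,0,0],[0,0,0],[0,0,0],[0,0,0],[0,0,0]]}'
python3 -m pendant '{"dp":[[0,0,0],[0,0,0],[0,0,0],[0,0,0],[0,0,0],[0,0,0],[0,0,0],[0,0,0]],"rotation":[[0,0,0],[0,0,0],[0,0,0],[0,0,0],[0,0,0],[0,0,0],[0,0,0],[0,0,0]]}' 0.03
python3 go.py 145 nr
```

```text
time: 9.7
tool_pos: [416.2, -177.2, 21.4]
tcp_rot: [-3.141, -0.0, 1.489]
contact_force: [-0.4, 0.2, -0.1]
grip_width: 91.8
finger_force: 0.0
time: 10.7
tool_pos: [415.9, -177.7, 21.8]
tcp_rot: [3.141, 0.0, 1.488]
contact_force: [-0.6, 0.2, 2.2]
grip_width: 45.5
finger_force: 30.0
t 10.7 [ 415.9 -177.7   21.8] [3.1414e+00 2.0000e-04 1.4878e+00] 45.459606687271
nr [ 0.2271  0.1933 -0.1232]
```

```bash
python3 -m pendant '{"dp":[[0,0,-0.03],[0,0,-0.07],[0,0,-0.12],[0.04,0.034,-0.123],[0.08,0.068,-0.123],[0.12,0.102,-0.123],[0.16,0.136,-0.123],[0.195,0.166,-0.123]],"rotation":[[0,0,0],[0,0,0],[0,0,0],[0,0,0],[0,0,0],[0,0,0],[0,0,0],[0,0,0]]}'
python3 -m pendant '{"dp":[[0.032,0.027,0],[0.032,0.027,0],[0.032,0.027,0]],"rotation":[[0,0,0],[0,0,0],[0,0,0]]}'
python3 go.py 30 nr
```

```text
time: 11.7
tool_pos: [598.1, 4.6, 144.0]
tcp_rot: [-3.14, 0.0, 1.488]
contact_force: [0.2, -0.4, -1.2]
grip_width: 45.6
finger_force: 30.0
time: 12.08
tool_pos: [626.0, 32.3, 143.8]
tcp_rot: [-3.139, 0.001, 1.488]
contact_force: [-0.5, 0.0, -2.0]
grip_width: 45.3
finger_force: 30.0
t 12.075 [626.   32.3 143.8] [-3.1395e+00  5.0000e-04  1.4881e+00] 45.28485608988087
nr [0.0004 0.0015 0.1138]
```

```bash
python3 -m pendant '{"dp":[[0,0.001,0.03],[0,0.001,0.06],[0,0.001,0.085],[0,0.001,0.1],[0,0.001,0.107],[0,0.001,0.111],[0,0.001,0.113],[0,0.001,0.113]],"rotation":[[0,0,0],[0,0,0],[0,0,0],[0,0,0],[0,0,0],[0,0,0],[0,0,0],[0,0,0]]}'
```

```text
time: 13.08
tool_pos: [628.2, 32.5, 32.2]
tcp_rot: [3.141, 0.0, 1.488]
contact_force: [-0.2, 0.6, -1.4]
grip_width: 45.7
finger_force: 30.0
```

```bash
python3 -m pendant '{"dp":[[0,0,0.001],[0,0,0.002],[0,0,0.002]],"rotation":[[0,0,0],[0,0,0],[0,0,0]]}'
python3 -m pendant '{"dp":[[0,0,0],[0,0,0],[0,0,0],[0,0,0],[0,0,0],[0,0,0]],"rotation":[[0,0,0],[0,0,0],[0,0,0],[0,0,0],[0,0,0],[0,0,0]]}' 0.0918
python3 -m pendant '{"dp":[[0,0,-0.02],[0,0,-0.06],[0,0,-0.11],[0,0,-0.11]],"rotation":[[0,0,0],[0,0,0],[0,0,0],[0,0,0]]}'
python3 go.py 140 by
```

```text
time: 13.45
tool_pos: [628.1, 32.5, 29.8]
tcp_rot: [3.141, 0.0, 1.488]
contact_force: [-0.5, -0.1, -0.6]
grip_width: 45.4
finger_force: 30.0
time: 14.2
tool_pos: [628.0, 32.5, 29.7]
tcp_rot: [3.142, 0.0, 1.488]
contact_force: [-0.7, -0.3, 0.2]
grip_width: 91.6
finger_force: 0.0
time: 14.7
tool_pos: [630.5, 32.4, 144.5]
tcp_rot: [3.132, -0.0, 1.488]
contact_force: [-0.7, -0.6, 0.7]
grip_width: 92.2
finger_force: 0.0
t 14.7 [630.5  32.4 144.5] [ 3.1325e+00 -1.0000e-04  1.4879e+00] 92.21913040024636
by [-0.3553 -0.2558  0.0021]
```

```bash
python3 -m pendant '{"dp":[[-0.045,-0.032,0],[-0.09,-0.064,0],[-0.135,-0.096,0],[-0.18,-0.128,0],[-0.225,-0.16,0],[-0.27,-0.192,0],[-0.315,-0.224,0],[-0.355,-0.253,0]],"rotation":[[0,0,0],[0,0,0],[0,0,0],[0,0,0],[0,0,0],[0,0,0],[0,0,0],[0,0,0]]}'
python3 -m pendant '{"dp":[[0,0,0],[0,0,0]],"rotation":[[0,0,0],[0,0,0]]}'
python3 - <<'E'
from h import *
from plant import get_obs,vision
o=get_obs();c=vision.capture('wrist');P=wpose(c,o)
for b in blobs(c['pixels'],'yellow',300): print(b[0],b[1],plane(c,b[0],70,P))
E
python3 go.py 21 by
```

```text
time: 15.7
tool_pos: [344.7, -301.2, 139.1]
tcp_rot: [-3.141, -0.001, 1.487]
contact_force: [0.1, -0.3, 0.4]
grip_width: 91.8
finger_force: 0.0
time: 15.95
tool_pos: [346.3, -299.7, 139.2]
tcp_rot: [-3.141, -0.001, 1.487]
contact_force: [0.5, 0.2, -0.5]
grip_width: 91.8
finger_force: 0.0
[259.02262837 204.01479547] 1149 [ 348.55335069 -298.67110935]
t 16.0 [ 346.7 -299.4  139.3] [-3.1412e+00 -8.0000e-04  1.4884e+00] 91.8891289391668
by [-0.0012 -0.0004  0.1183]
```

```bash
python3 -m pendant '{"dp":[[0,0.001,0.03],[0,0.001,0.06],[0,0.001,0.09],[0,0.001,0.11],[0,0.001,0.118],[0,0.001,0.118]],"rotation":[[0,0,0],[0,0,0],[0,0,0],[0,0,0],[0,0,0],[0,0,0]]}'
python3 -m pendant '{"dp":[[0,0,0],[0,0,0],[0,0,0],[0,0,0],[0,0,0],[0,0,0],[0,0,0],[0,0,0]],"rotation":[[0,0,0],[0,0,0],[0,0,0],[0,0,0],[0,0,0],[0,0,0],[0,0,0],[0,0,0]]}' 0.03
python3 go.py 145 ny
```

```text
time: 16.75
tool_pos: [347.9, -299.7, 21.6]
tcp_rot: [-3.141, -0.0, 1.489]
contact_force: [0.1, -0.2, -0.4]
grip_width: 91.9
finger_force: 0.0
time: 17.75
tool_pos: [347.4, -300.4, 21.8]
tcp_rot: [3.142, 0.0, 1.488]
contact_force: [-1.3, -0.3, 1.5]
grip_width: 45.4
finger_force: 30.0
t 17.75 [ 347.4 -300.4   21.8] [3.1415e+00 2.0000e-04 1.4878e+00] 45.37058626755092
ny [ 0.4301  0.2518 -0.1233]
```

```bash
python3 -m pendant '{"dp":[[0,0,-0.03],[0,0,-0.07],[0,0,-0.12],[0.048,0.028,-0.123],[0.096,0.056,-0.123],[0.144,0.084,-0.123],[0.192,0.112,-0.123],[0.24,0.14,-0.123]],"rotation":[[0,0,0],[0,0,0],[0,0,0],[0,0,0],[0,0,0],[0,0,0],[0,0,0],[0,0,0]]}'
python3 -m pendant '{"dp":[[0.045,0.026,0],[0.09,0.052,0],[0.135,0.079,0],[0.17,0.1,0],[0.19,0.112,0],[0.19,0.112,0],[0.19,0.112,0]],"rotation":[[0,0,0],[0,0,0],[0,0,0],[0,0,0],[0,0,0],[0,0,0],[0,0,0]]}'
python3 go.py 30 ny
```

```text
time: 18.75
tool_pos: [507.4, -71.1, 144.4]
tcp_rot: [-3.141, 0.0, 1.488]
contact_force: [1.0, -0.9, -2.4]
grip_width: 45.7
finger_force: 30.0
time: 19.62
tool_pos: [633.4, 106.6, 144.0]
tcp_rot: [-3.14, 0.001, 1.488]
contact_force: [-0.1, 0.3, -1.4]
grip_width: 45.7
finger_force: 30.0
t 19.625 [633.4 106.6 144. ] [-3.1400e+00  7.0000e-04  1.4877e+00] 45.71485501862283
ny [0.0008 0.0007 0.114 ]
```

```bash
python3 -m pendant '{"dp":[[0,0,0.03],[0,0,0.06],[0,0,0.085],[0,0,0.1],[0,0,0.107],[0,0,0.111],[0,0,0.113],[0,0,0.114]],"rotation":[[0,0,0],[0,0,0],[0,0,0],[0,0,0],[0,0,0],[0,0,0],[0,0,0],[0,0,0]]}'
python3 -m pendant '{"dp":[[0,0,0],[0,0,0]],"rotation":[[0,0,0],[0,0,0]]}'
```

```text
time: 20.62
tool_pos: [634.5, 107.3, 31.2]
tcp_rot: [3.141, -0.0, 1.488]
contact_force: [0.5, 0.5, -1.2]
grip_width: 45.5
finger_force: 30.0
time: 20.88
tool_pos: [634.3, 107.3, 30.9]
tcp_rot: [3.141, 0.0, 1.488]
contact_force: [0.2, -0.5, -1.0]
grip_width: 45.4
finger_force: 30.0
```

```bash
python3 -m pendant '{"dp":[[0,0,0.001],[0,0,0.001]],"rotation":[[0,0,0],[0,0,0]]}'
python3 -m pendant '{"dp":[[0,0,0],[0,0,0],[0,0,0],[0,0,0],[0,0,0],[0,0,0]],"rotation":[[0,0,0],[0,0,0],[0,0,0],[0,0,0],[0,0,0],[0,0,0]]}' 0.0918
python3 -m pendant '{"dp":[[0,0,-0.02],[0,0,-0.06],[0,0,-0.11],[0,0,-0.11],[0,0,-0.11]],"rotation":[[0,0,0],[0,0,0],[0,0,0],[0,0,0],[0,0,0]]}'
python3 go.py 140 bg
```

```text
time: 21.12
tool_pos: [634.3, 107.3, 29.8]
tcp_rot: [3.141, 0.0, 1.488]
contact_force: [0.4, 0.3, -0.5]
grip_width: 45.5
finger_force: 30.0
time: 21.88
tool_pos: [634.2, 107.2, 29.7]
tcp_rot: [-3.142, 0.0, 1.488]
contact_force: [1.1, -1.0, 1.0]
grip_width: 91.7
finger_force: 0.0
time: 22.5
tool_pos: [633.8, 107.2, 139.3]
tcp_rot: [-3.141, 0.0, 1.488]
contact_force: [-0.1, -0.7, -0.1]
grip_width: 91.9
finger_force: 0.0
t 22.5 [633.8 107.2 139.3] [-3.1410e+00  2.0000e-04  1.4878e+00] 91.93490701232454
bg [ 0.236  -0.1115 -0.0007]
```

```bash
python3 -m pendant '{"dp":[[0.047,-0.022,0],[0.095,-0.045,0],[0.142,-0.067,0],[0.19,-0.09,0],[0.236,-0.1115,0],[0.236,-0.1115,0],[0.236,-0.1115,0]],"rotation":[[0,0,0],[0,0,0],[0,0,0],[0,0,0],[0,0,0],[0,0,0],[0,0,0]]}'
python3 - <<'E'
from h import *
from plant import get_obs,vision
o=get_obs();c=vision.capture('wrist');P=wpose(c,o)
for b in blobs(c['pixels'],'green',300): print(b[0],b[1],plane(c,b[0],70,P))
E
python3 go.py 21 bg
```

```text
time: 23.38
tool_pos: [542.1, 351.1, 138.1]
tcp_rot: [-3.14, 0.002, 1.488]
contact_force: [-0.2, -0.9, 0.1]
grip_width: 91.6
finger_force: 0.0
[262.59872611 216.05095541] 314 [546.40125419 341.2530225 ]
[342.47058824 311.60599334] 901 [614.816871   237.50849533]
t 23.425 [542.6 350.5 138.5] [-3.1400e+00  1.6000e-03  1.4871e+00] 91.8283157142383
bg [ 0.0013 -0.0003  0.1175]
```

Run:
```python
from plant import vision
import cv2
cv2.imwrite('pics/w4.png',vision.capture('wrist')['pixels'][:,:,::-1])
```

```text
(no output)
```

View pics/w4.png

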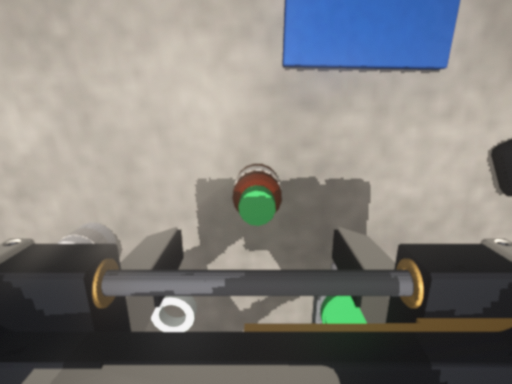

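The green-capped amber bottle is centred at (257,205), the same as the earlier good grasps. White_red at (95,237) is well clear of the fingers.

```bash
python3 -m pendant '{"dp":[[0.001,0,0.03],[0.001,0,0.06],[0.001,0,0.09],[0.001,0,0.11],[0.001,0,0.117],[0.001,0,0.117]],"rotation":[[0,0,0],[0,0,0],[0,0,0],[0,0,0],[0,0,0],[0,0,0]]}'
python3 -m pendant '{"dp":[[0,0,0],[0,0,0],[0,0,0],[0,0,0],[0,0,0],[0,0,0],[0,0,0],[0,0,0]],"rotation":[[0,0,0],[0,0,0],[0,0,0],[0,0,0],[0,0,0],[0,0,0],[0,0,0],[0,0,0]]}' 0.03
python3 go.py 145 ng
```

```text
time: 24.22
tool_pos: [543.1, 351.9, 22.6]
tcp_rot: [-3.141, 0.0, 1.487]
contact_force: [0.0, -0.1, -0.2]
grip_width: 91.7
finger_force: 0.0
time: 25.22
tool_pos: [542.7, 352.7, 22.7]
tcp_rot: [3.142, 0.0, 1.488]
contact_force: [0.0, 0.1, 0.9]
grip_width: 45.5
finger_force: 30.0
t 25.225 [542.7 352.7  22.7] [3.1415 0.     1.4879] 45.47915925365855
ng [-0.1619  0.111  -0.1223]
```

```bash
python3 -m pendant '{"dp":[[0,0,-0.03],[0,0,-0.07],[0,0,-0.12],[-0.04,0.028,-0.122],[-0.08,0.056,-0.122],[-0.12,0.083,-0.122],[-0.162,0.111,-0.122],[-0.162,0.111,-0.122]],"rotation":[[0,0,0],[0,0,0],[0,0,0],[0,0,0],[0,0,0],[0,0,0],[0,0,0],[0,0,0]]}'
python3 -m pendant '{"dp":[[0,0,0],[0,0,0]],"rotation":[[0,0,0],[0,0,0]]}'
python3 go.py 30.7 ng
```

```text
time: 26.22
tool_pos: [641.4, 178.1, 144.1]
tcp_rot: [3.141, 0.001, 1.483]
contact_force: [-0.5, 1.0, -1.5]
grip_width: 45.5
finger_force: 30.0
time: 26.48
tool_pos: [639.2, 183.2, 144.6]
tcp_rot: [-3.141, -0.0, 1.489]
contact_force: [0.1, 0.2, -0.8]
grip_width: 45.5
finger_force: 30.0
t 26.475 [639.2 183.2 144.6] [-3.1411 -0.      1.4893] 45.45999805578547
ng [-0.001   0.0008  0.1139]
```

```bash
python3 -m pendant '{"dp":[[0,0,0.03],[0,0,0.06],[0,0,0.085],[0,0,0.1],[0,0,0.107],[0,0,0.111],[0,0,0.113],[0,0,0.113]],"rotation":[[0,0,0],[0,0,0],[0,0,0],[0,0,0],[0,0,0],[0,0,0],[0,0,0],[0,0,0]]}'
python3 -m pendant '{"dp":[[0,0,0],[0,0,0]],"rotation":[[0,0,0],[0,0,0]]}'
```

```text
time: 27.48
tool_pos: [640.2, 182.0, 32.2]
tcp_rot: [3.141, -0.0, 1.488]
contact_force: [0.4, -0.8, -0.0]
grip_width: 45.4
finger_force: 30.0
time: 27.72
tool_pos: [640.1, 182.0, 32.0]
tcp_rot: [3.141, -0.0, 1.488]
contact_force: [-0.2, -1.0, -1.5]
grip_width: 45.8
finger_force: 30.0
```

```bash
python3 -m pendant '{"dp":[[0,0,0.001],[0,0,0.001]],"rotation":[[0,0,0],[0,0,0]]}'
python3 -m pendant '{"dp":[[0,0,0],[0,0,0],[0,0,0],[0,0,0],[0,0,0],[0,0,0]],"rotation":[[0,0,0],[0,0,0],[0,0,0],[0,0,0],[0,0,0],[0,0,0]]}' 0.0918
python3 -m pendant '{"dp":[[0,0,-0.02],[0,0,-0.06],[0,0,-0.11],[0,-0.05,-0.13],[0,-0.1,-0.13],[0,-0.15,-0.13],[0,-0.2,-0.13],[0,-0.22,-0.13]],"rotation":[[0,0,0],[0,0,0],[0,0,0],[0,0,0],[0,0,0],[0,0,0],[0,0,0],[0,0,0]]}'
python3 -m pendant '{"dp":[[0,0,0],[0,0,0],[0,0,0]],"rotation":[[0,0,0],[0,0,0],[0,0,0]]}'
python3 - <<'E'
from plant import vision
import cv2
for n in('top','scene'):
    p=vision.capture(n)['pixels'];
    p=p[120:310,60:315] if n=='top' else p[80:320,60:380]
    cv2.imwrite(f'pics/f{n}.png',cv2.resize(p[:,:,::-1],(800,600),interpolation=cv2.INTER_CUBIC))
E
```

```text
time: 27.98
tool_pos: [640.0, 182.0, 30.7]
tcp_rot: [3.141, 0.0, 1.488]
contact_force: [-0.3, -0.4, -1.2]
grip_width: 45.4
finger_force: 30.0
time: 28.72
tool_pos: [639.9, 182.0, 30.7]
tcp_rot: [3.142, 0.0, 1.488]
contact_force: [-0.1, 0.1, 0.5]
grip_width: 91.8
finger_force: 0.0
time: 29.72
tool_pos: [418.0, 200.4, 161.0]
tcp_rot: [-3.141, 0.0, 1.489]
contact_force: [-0.2, -0.4, 0.2]
grip_width: 91.4
finger_force: 0.0
time: 30.1
tool_pos: [421.7, 200.2, 160.6]
tcp_rot: [3.141, -0.0, 1.487]
contact_force: [0.3, 0.1, 1.0]
grip_width: 91.7
finger_force: 0.0
```

View pics/ftop.png

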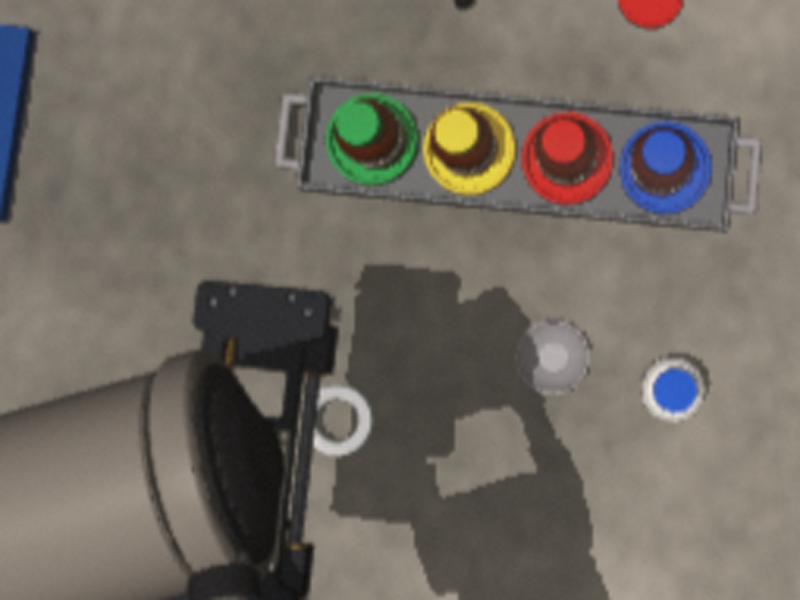

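View pics/fscene.png

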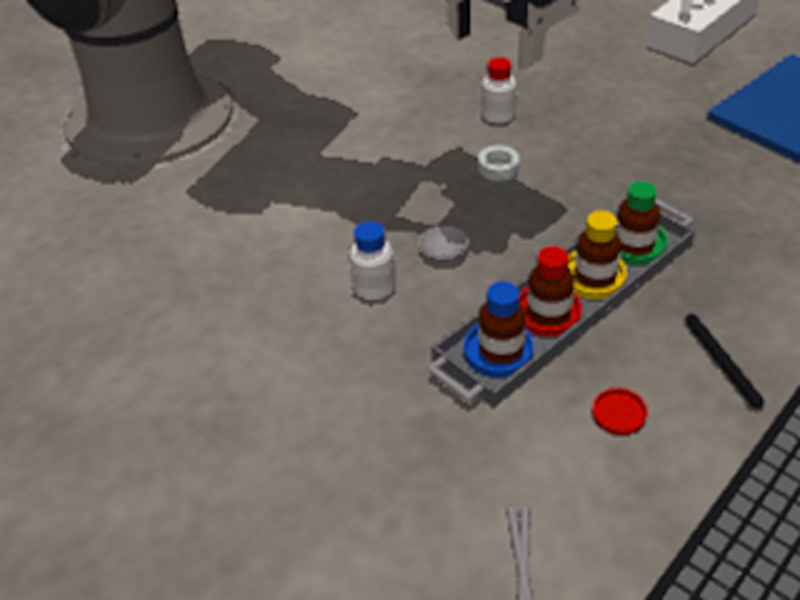

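All four amber bottles stand upright in their matching nests, with scene-crop caps at blue (503,297), red (552,262), yellow (601,226) and green (641,195). The white bottles at (372,262) and (498,92) haven't moved, and the arm is clear.

```bash
python3 -c "
from plant import workorder
print(workorder.close_job())"
```

```text
the job is handed in; nothing more can be done
None
```

The job is handed in at about 30 s on the robot clock: the final pictures show all four amber bottles upright in the nests matching their caps and both white bottles untouched, but the hand-in returned no verdict.

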